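Snap the relay board on to its standoffs

ROBOT

A 6-joint arm with a two-finger parallel gripper is mounted at the origin on the work surface. World frame = base frame: x ahead of the robot, y to its left, z up, the work surface at z = 0. Lengths are in m, angles in rad, forces in N, time in s.
With the tool pointing down it reaches from about 0.3 to 0.875 m from the base axis. Payload 6.4 kg.
Tool frame: the origin (TCP) lies on the centre line of the jaws, within the pads' length; the fingertips stand 8 mm ahead of it and the grasp point (between the pads) lies 11 mm behind it (env.tips_ahead is the y of the fingertips in the tool frame, in m); y points along the fingers, z is the direction in which the jaws open and shut, and the axes are right-handed (so a half turn about y gives the same grasp; the last joint's range is limited). The gripper opens to 88 mm and grips with 3 to 60 N. Pads are 18 mm wide; open, the fingers measure 123 mm over their backs; the gripper's body (75 mm by 187 mm) begins 45 mm behind the grasp point.
Start: joints at [0.99, 0.181, 1.607, -0, 1.354, -0.206], TCP at [0.21, 0.535, 0.247] pointing down, gripper open.
Joint ranges: [-2.99, 2.99], [-0.89, 2.07], [0.3, 2.58], [-1.14, 4.28], [0, 2.63], [-3.12, 3.12]. Speed limits (rad/s): [2.57, 2.57, 3.01, 3.14, 3.14, 3.14].

INTERFACE

Orientations are given as a unit quaternion [w, x, y, z].
In Python, from bench import env gives the robot as it stands.
- The arm moves only by the tool drive_tool, never from a script. Its argument "increments" is a list of rows, each a list of 7 numbers: the gripper's target within -1 to 1 (shut at 1, half-way at 0, fully open at -1), then the shift along the tool's x, y, z in m, then the turn, a rotation vector about the tool's x, y, z in rad. A call has 1 to 12 rows; each row shifts and turns the pose as measured when the row begins, along the tool's axes as they then stand; what a row does not reach is not made up. A row lasts 1/10 s, in which the tool goes at most 50 mm and 8.59 degrees, less where a joint would pass 70% of its speed; a pose out of reach is approached as far as the arm can. A call is refused whole if a number of a shift passes 0.05 or a number of a turn 0.15, either way. A call with a gripper value outside its range is refused whole. The fingers move at their own pace and stop on an object; the grip force is fixed at half the most. Time passes only in rows, so rows that do not move let the fingers close. It gives the time, the measured TCP pose, the force and the opening at its end, in the units of the state.
- env.read_state(): the state, without advancing time (a new reading comes with each control period).
- env.camera(name): name is "scene" or "top" or "wrist"; returns (picture, depth): 480x640x3 uint8, red, green, blue; 480x640 float32, m along the optical axis (not along the pixel's ray), 0 where there is no reading.
- env.camera_info(name): a dict with "vfov" (degrees; the focal length in pixels is half the picture's height over the tangent of half this angle, whatever the lens; pixels are square), "cx", "cy" (the principal point, pixels), "k1" (the pictures are not rectified: a ray, as slopes to the right and down, at radius r is drawn at 1 + k1 r^2 times it, then the intrinsics apply), "cam_to_world" (4x4, takes a point from camera to world coordinates). Camera axes: x right, y down, z forward; pixel columns grow to the right and rows downward; lengths in m; the calibration is good to about 2 mm. A picture is of the moment at which its call begins: read the wrist's pose just before it. camera_info takes no time and is no camera call; for the wrist camera it gives the pose at the moment of the call.
- env.finish_job(): hands the job in, once; it reports no verdict.
The state is a dict: "time_s": time; "joints": joint angles; "dq": joint speeds; "effort": joint torques, N m; "tool_pos": TCP position; "ee_rot": TCP orientation; "contact_force": force on the tool from outside, world axes, zero at the start; "torque": the same for the moment, N m; "width": opening from 0.0 (shut) to 1.0 (fully open).
Only numpy, scipy, OpenCV 4.12 (cv2) and the standard library are available. Lean on these libraries where they do the work, as an engineer would, in place of code of your own. Each camera call takes 0.05 s, during which the arm holds its last target. There are 200 camera calls.

TASK

Fit the relay board to its chassis: lift it by its relay, lower it on to the four snap standoffs the one way round that its holes match, and let it lie there on their heads. Then let go of the relay and press the bare board down with your fingertips until every standoff has clicked through and sprung open above it; bring it down level, never driving one corner home on its own, and go by feel, because the standoffs may stand higher or lower than expected and the board must not be pressed with more than 35 N. Never push it on by the relay, and leave the red cover, the magnet yoke and the brass terminal alone.

Things in the scene. Friction and masses are not known exactly. Their poses are not given: they have to be found in the camera images.
- board: green board, sheet 110 (x) by 170 (y) by 4 mm, about 0.27 kg, flat on the bench; origin: centre of the underside, z up. Relay in the middle, the grip: 28 mm in x, 36 in y, top 38 mm above the underside. Grey terminal row 12 by 40 mm at x = 46, 16 mm high. Four 9.5 mm holes; fits one way round. Bare sheet to press on, e.g. at (0, -55) and (-9, 55) mm, midway between the holes of an end
- chassis: fixed grey pan 150 (x) by 220 mm (y), walls 17 mm high; origin: centre of its underside, on the bench. In it a plate on jack screws, firm under load, carries four white nylon standoffs laid out like the board's holes. The plate's height was set by hand: the four seats (pillar tops, 14 mm across) share one level, 24 to 34 mm above the bench. The board's underside ends on the seats
- hole0 (a point): centre of the board's hole at its x -40, y -70 mm, level with the underside. Pressing 25 mm inboard of one hole loads mostly that standoff
- hole1 (a point): centre of the board's hole at its x -40, y 70 mm, level with the underside. Laid on the heads, the board centres itself if within 2.5 mm and rests 8 to 10 mm above the true seats
- hole2 (a point): centre of the board's hole at its x 40, y -70 mm, level with the underside. Driving one corner home on its own leans the board 0.11 rad (limit 0.1); pressing midway between two standoffs leans it less
- hole3 (a point): centre of the board's hole at its x 22, y 70 mm, level with the underside. Set down by the relay with up to 8 N, the wings stay squeezed by under 1 mm
- post0 (a point): point on the upright axis of hole0's standoff (chassis x -40, y -70 mm), fixed in the pan 29 mm above the bench, mid-range of the seat heights: the true seat is up to 5 mm above or below. Its head: two sprung wings spread along chassis x, 13 mm across at the barbs 5.5 mm above the seat, tapering to 4 mm at the tip 16 mm above the seat
- post1 (a point): point on the upright axis of hole1's standoff (chassis x -40, y 70 mm), fixed in the pan 29 mm above the bench, mid-range of the seat heights: the true seat is up to 5 mm above or below. Force per standoff: 5 to 9 N over the first 3 to 4 mm of press, then a few N while the barbs slide through the hole
- post2 (a point): point on the upright axis of hole2's standoff (chassis x 40, y -70 mm), fixed in the pan 29 mm above the bench, mid-range of the seat heights: the true seat is up to 5 mm above or below. At 1.5 mm above the seats the wings spring out over the board, which then stops hard on the seats
- post3 (a point): point on the upright axis of hole3's standoff (chassis x 22, y 70 mm), fixed in the pan 29 mm above the bench, mid-range of the seat heights: the true seat is up to 5 mm above or below. A board pressed part way stays there when let go: squeezed wings hold it
- wing0a (a joint): how far the -x wing of hole0's standoff is squeezed in, m: 0 fully out, about 0.001 to 0.002 inside the hole, 0 again once clicked (or before the board is on it)
- wing0b (a joint): how far the +x wing of hole0's standoff is squeezed in, m: 0 fully out, about 0.001 to 0.002 inside the hole, 0 again once clicked (or before the board is on it)
- wing1a (a joint): how far the -x wing of hole1's standoff is squeezed in, m: 0 fully out, about 0.001 to 0.002 inside the hole, 0 again once clicked (or before the board is on it)
- wing1b (a joint): how far the +x wing of hole1's standoff is squeezed in, m: 0 fully out, about 0.001 to 0.002 inside the hole, 0 again once clicked (or before the board is on it)
- wing2a (a joint): how far the -x wing of hole2's standoff is squeezed in, m: 0 fully out, about 0.001 to 0.002 inside the hole, 0 again once clicked (or before the board is on it)
- wing2b (a joint): how far the +x wing of hole2's standoff is squeezed in, m: 0 fully out, about 0.001 to 0.002 inside the hole, 0 again once clicked (or before the board is on it)
- wing3a (a joint): how far the -x wing of hole3's standoff is squeezed in, m: 0 fully out, about 0.001 to 0.002 inside the hole, 0 again once clicked (or before the board is on it)
- wing3b (a joint): how far the +x wing of hole3's standoff is squeezed in, m: 0 fully out, about 0.001 to 0.002 inside the hole, 0 again once clicked (or before the board is on it)
- cover: red relay cover, a closed box 45 by 60 by 70 mm standing on the bench; origin under its middle. To be left alone (within 15 mm)
- yoke: grey magnet yoke, U-shaped, 16 by 70 mm, 48 mm high; origin under its middle. To be left alone (within 15 mm)
- terminal: brass screw terminal, block 22 by 30 mm, 20 mm high; origin under its middle. To be left alone (within 15 mm)
There are look-alikes about, which are no part of the job. Leave any blue look-alike of the board alone.

How it is judged:
On the way:
1. the board lies still on the standoff heads, each hole over its own standoff, not yet pressed on (no wing squeezed by 1 mm) (horizontal distance between hole0 and post0 below 0.003 m and horizontal distance between hole1 and post1 below 0.003 m and horizontal distance between hole2 and post2 below 0.003 m and horizontal distance between hole3 and post3 below 0.003 m and z of hole0 in the frame of post0 below 0.017 m and z of hole1 in the frame of post1 below 0.017 m and z of hole2 in the frame of post2 below 0.017 m and z of hole3 in the frame of post3 below 0.017 m and (contact force between board and head0a above 0.15 N or contact force between board and head0b above 0.15 N or contact force between board and head1a above 0.15 N or contact force between board and head1b above 0.15 N or contact force between board and head2a above 0.15 N or contact force between board and head2b above 0.15 N or contact force between board and head3a above 0.15 N or contact force between board and head3b above 0.15 N) and value of joint each of wing0a, wing0b, wing1a, wing1b, wing2a, wing2b, wing3a, wing3b below 0.001 m and linear speed of board below 0.03 m/s), for 0.2 s.
At the end, for the whole second after the job is handed in: Each hole within 3 mm of its standoff's axis and under 17 mm above its post point, all eight wings sprung out (squeezed under 0.6 mm) and not carrying the board (under 0.15 N each): it lies on the seats, still, under the barbs (horizontal distance between hole0 and post0 below 0.003 m and horizontal distance between hole1 and post1 below 0.003 m and horizontal distance between hole2 and post2 below 0.003 m and horizontal distance between hole3 and post3 below 0.003 m and z of hole0 in the frame of post0 below 0.017 m and z of hole1 in the frame of post1 below 0.017 m and z of hole2 in the frame of post2 below 0.017 m and z of hole3 in the frame of post3 below 0.017 m and value of joint each of wing0a, wing0b, wing1a, wing1b, wing2a, wing2b, wing3a, wing3b below 0.0006 m and not (contact force between board and head0a above 0.15 N or contact force between board and head0b above 0.15 N or contact force between board and head1a above 0.15 N or contact force between board and head1b above 0.15 N or contact force between board and head2a above 0.15 N or contact force between board and head2b above 0.15 N or contact force between board and head3a above 0.15 N or contact force between board and head3b above 0.15 N) and linear speed of board below 0.03 m/s); the robot touches nothing.
It fails at once if the bare board is pressed with over 35 N (contact force between any of the fingers, the arm and board_sheet0 above 35 N or contact force between any of the fingers, the arm and board_sheet1 above 35 N or contact force between any of the fingers, the arm and board_sheet2 above 35 N or contact force between any of the fingers, the arm and board_sheet3 above 35 N or contact force between any of the fingers, the arm and board_sheet4 above 35 N or contact force between any of the fingers, the arm and board_sheet5 above 35 N or contact force between any of the fingers, the arm and board_sheet6 above 35 N or contact force between any of the fingers, the arm and board_sheet7 above 35 N or contact force between any of the fingers, the arm and board_sheet8 above 35 N).
It fails at once if the gripper touches the relay while a wing is squeezed in by over 1 mm (pushing the board on by its relay) ((contact force between any of the fingers, the arm and relay_base above 0.5 N or contact force between any of the fingers, the arm and relay_can above 0.5 N) and value of joint any of wing0a, wing0b, wing1a, wing1b, wing2a, wing2b, wing3a, wing3b above 0.001 m).
It fails at once if the board leans by over 0.1 rad on the standoffs (angle between board's own z axis and vertical above 0.1 rad and horizontal distance between hole0 and post0 below 0.02 m).
It fails at once if the red cover, the magnet yoke or the brass terminal is shifted by over 15 mm (distance of any of cover, yoke, terminal from where it was at the start of the episode above 0.015 m).
It also fails if it takes over 62 s, if anything falls off the work surface, if the arm or the gripper's body presses on something with over 40 N, if the wrist force passes 120 N, or if a joint passes its speed limit or range.

## Working session

There is one attempt and no reset: what is moved stays moved. The work goes in short steps, Python scripts to look and compute and a tool call to move; the robot and the scene stay as the last step left them, time stands still between calls to the robot, and variables do not carry over. Pictures are saved under pics/ and viewed, on a budget of 10 in all, crops included, one or two more only if the job needs it, and the job is handed in when it is done.

Besides the shell and the picture viewer there is one more tool, called after "Emit:" by a JSON object that holds its "api" and its "payload". drive_tool: Moves the arm, as the interface text tells. Its arguments: {"type":"object","properties":{"increments":{"type":"array"}},"required":["increments"]}

```bash
ls; mkdir -p pics; cat > h.py <<'E'
import numpy as np, cv2
from bench import env
def cam(n):
    i=env.camera_info(n); p,d=env.camera(n); return p,d,i
def rays(i,uv):
    f=240/np.tan(np.radians(i["vfov"])/2); uv=np.atleast_2d(np.asarray(uv,float))
    K=np.array([[f,0,i["cx"]],[0,f,i["cy"]],[0,0,1]])
    n=cv2.undistortPoints(uv.reshape(-1,1,2),K,np.array([i["k1"],0,0,0.])).reshape(-1,2)
    return np.c_[n,np.ones(len(n))]
def onplane(i,uv,z):
    M=np.array(i["cam_to_world"]); r=rays(i,uv)@M[:3,:3].T; o=M[:3,3]
    return o+r*((z-o[2])/r[:,2])[:,None]
def cloud(i,d):
    v,u=np.mgrid[:480,:640]; r=rays(i,np.c_[u.ravel(),v.ravel()])*d.reshape(-1,1)
    M=np.array(i["cam_to_world"]); return (r@M[:3,:3].T+M[:3,3]).reshape(480,640,3)
def save(n,p): cv2.imwrite("pics/"+n,cv2.cvtColor(p,cv2.COLOR_RGB2BGR))
E
python3 - <<'E'
from h import *
print(env.read_state())
for n in ("top","scene","wrist"):
    p,d,i=cam(n); save(n+"0.png",p); np.savez(n+"0.npz",p=p,d=d); print(n,i)
E
```

```text
pics
{'time_s': 0.0, 'joints': array([ 9.89696009e-01,  1.81517232e-01,  1.60797499e+00,  1.32585913e-05,
        1.35381534e+00, -2.06321410e-01]), 'dq': array([-0.00204676,  0.00011725, -0.00022442, -0.0003313 ,  0.00100385,
       -0.00049229]), 'effort': array([-1.23686195e-04, -4.33890152e+01, -3.41844928e+01,  7.02408864e-02,
        3.88145470e-02, -1.44742562e-04]), 'tool_pos': array([0.21019261, 0.53465445, 0.24583948]), 'ee_rot': array([-0.6941695 ,  0.69528583, -0.131968  ,  0.13149436]), 'contact_force': array([1.18399259, 0.54605298, 1.10962689]), 'torque': array([ 0.04180672,  0.00890822, -0.01136019]), 'width': 1.000171820207655}
top {'vfov': 57.64494259588588, 'cx': 324.07397455750794, 'cy': 243.743888831695, 'k1': 0.014017243722483474, 'cam_to_world': array([[-2.30799823e-02, -9.94614581e-01,  1.01040333e-01,
         4.43661446e-01],
       [-9.99732849e-01,  2.30874410e-02, -1.09571127e-03,
         6.34265816e-02],
       [-1.24295230e-03, -1.01038629e-01, -9.94881727e-01,
         1.11810712e+00],
       [ 0.00000000e+00,  0.00000000e+00,  0.00000000e+00,
         1.00000000e+00]])}
scene {'vfov': 55.26508806294882, 'cx': 329.50486112745307, 'cy': 237.64624155411988, 'k1': -0.08637662316465246, 'cam_to_world': array([[ 0.00423458,  0.79607391, -0.6051846 ,  1.0810341 ],
       [ 0.99987252,  0.00594642,  0.01481834,  0.0582197 ],
       [ 0.01539517, -0.6051702 , -0.79594725,  0.72405964],
       [ 0.        ,  0.        ,  0.        ,  1.        ]])}
wrist {'vfov': 61.23673597081021, 'cx': 330.3276707488723, 'cy': 234.72891242758976, 'k1': -0.08892715034940932, 'cam_to_world': array([[ 0.3665925 ,  0.89494852,  0.25431689,  0.14433257],
       [ 0.9303802 , -0.35215417, -0.10188295,  0.56036501],
       [-0.00162124,  0.27396092, -0.96173946,  0.38434085],
       [ 0.        ,  0.        ,  0.        ,  1.        ]])}
```

View pics/top0.png

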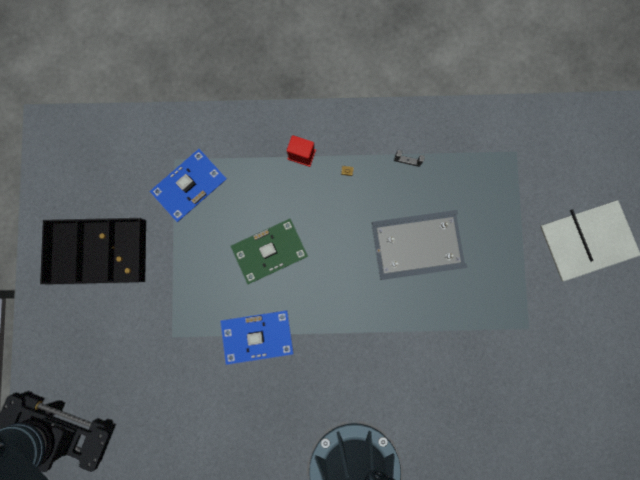

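View pics/scene0.png

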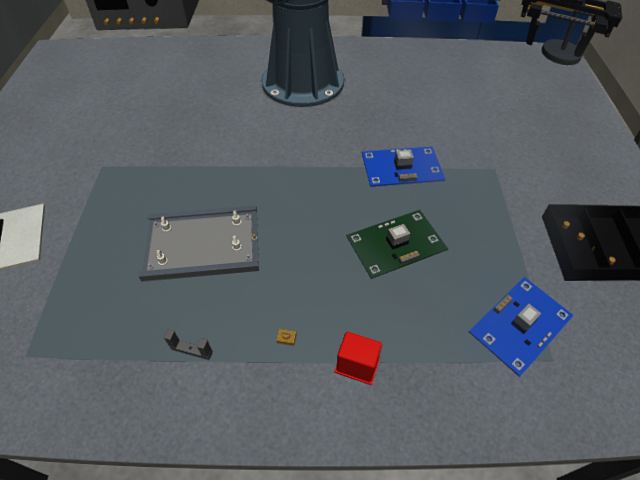

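Top view: green board at about (269,250), with its terminal row at (262,235) and its narrow hole pair on the left. The pan is at about (419,244), with its narrow post pair on the left at (392,239) and (388,263). Blue look-alikes are at (188,185) and (256,337). The red cover (301,151), terminal (347,171) and yoke (408,159) lie beyond.

```bash
cat > m.py <<'E'
from h import *
def board(p,i,z=0.004):
    h=cv2.cvtColor(p,cv2.COLOR_RGB2HSV); m=cv2.inRange(h,(45,90,20),(80,255,255))
    cs,_=cv2.findContours(m,cv2.RETR_EXTERNAL,cv2.CHAIN_APPROX_NONE); c=max(cs,key=cv2.contourArea)
    w=onplane(i,c.reshape(-1,2),z)[:,:2]; r=cv2.minAreaRect((w*1000).astype(np.float32)); return r,cv2.boxPoints(r)
if __name__=="__main__":
    T=np.load("top0.npz"); i=env.camera_info("top"); print(board(T["p"],i))
    P=cloud(i,T["d"]); 
    def blobs(T,i,box,thr):
        h=cv2.cvtColor(T["p"],cv2.COLOR_RGB2GRAY); u0,u1,v0,v1=box; m=np.zeros_like(h); m[v0:v1,u0:u1]=(h[v0:v1,u0:u1]>thr)*255
        n,l,s,c=cv2.connectedComponentsWithStats(m); return [(s[k,4],c[k].round(1)) for k in range(1,n) if s[k,4]>3]
    print(blobs(T,i,(372,466,210,280),180))
    S=np.load("scene0.npz"); j=env.camera_info("scene"); print(blobs(S,j,(145,257,205,275),200))
    print(onplane(i,[(392,239),(444,224),(388,263),(450,256),(373,222),(457,211),(381,278),(465,266)],0.035).round(3))
    print(P[250,268],P[244,419])
    for u in [(301,151),(347,171),(408,159)]: print(onplane(i,u,0.02).round(3))
E
python3 m.py
python3 - <<'E'
import cv2
p=cv2.imread('pics/scene0.png')[190:290,130:280]
q=cv2.imread('pics/top0.png')[200:290,220:480]
cv2.imwrite('pics/c1.png',cv2.vconcat([cv2.resize(p,(780,300),interpolation=3),cv2.resize(q,(780,270),interpolation=3)]))
E
```

```text
(((532.0166015625, 230.49542236328125), (102.61750793457031, 106.85881042480469), 25.350341796875), array([[462.7726 , 256.81198],
       [508.52444, 160.24295],
       [601.2606 , 204.17886],
       [555.5088 , 300.7479 ]], dtype=float32))
[]
[(np.int32(4), array([166.5, 223. ])), (np.int32(7), array([161.4, 256.6]))]
[[ 0.562 -0.108  0.035]
 [ 0.596 -0.239  0.035]
 [ 0.502 -0.095  0.035]
 [ 0.516 -0.25   0.035]
 [ 0.606 -0.062  0.035]
 [ 0.629 -0.273  0.035]
 [ 0.465 -0.077  0.035]
 [ 0.49  -0.286  0.035]]
[0.54085169 0.20176139 0.03927783] [ 0.55031615 -0.18078296  0.00591577]
[[0.797 0.116 0.02 ]]
[[ 0.742 -0.001  0.02 ]]
[[ 0.77  -0.159  0.02 ]]
```

```bash
cat > g.py <<'E'
import sys,numpy as np
from bench import env
from scipy.spatial.transform import Rotation as Ro
# g.py x y z jawdir_deg -> rest to go: shift in tool axes, rotvec in tool axes
def rest(x,y,z,deg):
    s=env.read_state(); R=Ro.from_quat(np.roll(s["ee_rot"],-1)); M=R.as_matrix()
    zc=np.array([np.cos(np.radians(deg)),np.sin(np.radians(deg)),0]);
    if zc@M[:,2]<0: zc=-zc
    yc=np.array([0,0,-1.]); T=Ro.from_matrix(np.c_[np.cross(yc,zc),yc,zc])
    print("t",s["time_s"],"pos",s["tool_pos"].round(4),"F",s["contact_force"].round(2),"w",round(s["width"],3),"jaw",np.degrees(np.arctan2(M[1,2],M[0,2])).round(2),"j",s["joints"].round(2))
    print("shift",(M.T@(np.array([x,y,z])-s["tool_pos"])).round(4),"rot",(R.inv()*T).as_rotvec().round(4))
if __name__=="__main__": rest(*map(float,sys.argv[1:]))
E
python3 g.py 0.46 0.20 0.25 115
```

```text
t 0.15 pos [0.2102 0.5348 0.246 ] F [0.18 0.88 0.39] w 0.999 jaw 68.53 j [ 0.99  0.18  1.61  0.    1.35 -0.21]
shift [ 0.355  -0.0038 -0.2201] rot [ 1.100e-03 -8.111e-01 -8.000e-04]
```

View pics/c1.png

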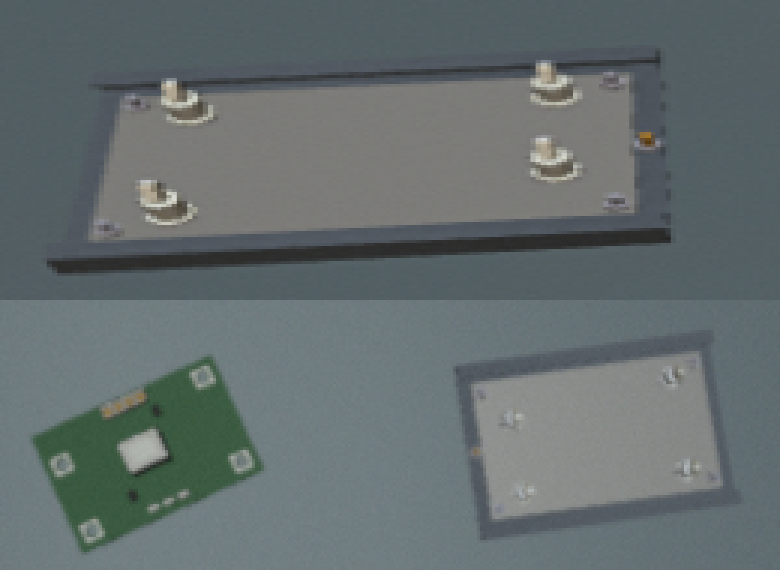

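The crop shows the four posts on the plate, with the narrow pair at the brass-mark end, and the board's four white-ringed holes. The orientation reading holds.

Emit:
{"api": "drive_tool", "payload": {"increments": [[-1, 0.039, 0, -0.0245, 0, 0, 0], [-1, 0.039, 0, -0.0245, 0, 0, 0], [-1, 0.039, 0, -0.0245, 0, 0, 0], [-1, 0.039, 0, -0.0245, 0, 0, 0], [-1, 0.039, 0, -0.0245, 0, 0, 0], [-1, 0.039, 0, -0.0245, 0, 0, 0], [-1, 0.039, 0, -0.0245, 0, 0, 0], [-1, 0.039, 0, -0.0245, 0, 0, 0], [-1, 0.039, 0, -0.0245, 0, 0, 0], [-1, 0, 0, 0, 0, -0.14, 0], [-1, 0, 0, 0, 0, -0.14, 0], [-1, 0, 0, 0, 0, -0.14, 0]]}}

```text
time_s: 1.35
tool_pos: [0.4643, 0.1868, 0.2431]
ee_rot: [-0.706, 0.708, 0.02, -0.022]
contact_force: [-0.6, 0.2, -1.4]
width: 0.999
```

Emit:
{"api": "drive_tool", "payload": {"increments": [[-1, 0, 0, 0, 0, -0.14, 0], [-1, 0, 0, 0, 0, -0.14, 0], [-1, 0, 0, 0, 0, -0.11, 0], [-1, 0, 0, 0, 0, 0, 0]]}}

```text
time_s: 1.75
tool_pos: [0.4638, 0.1858, 0.2419]
ee_rot: [-0.687, 0.688, 0.161, -0.166]
contact_force: [-1.1, 1.0, -0.7]
width: 1.002
```

```bash
python3 - <<'E'
from h import *
from g import rest
p,d,i=cam("wrist"); save("w1.png",p); np.savez("w1.npz",p=p,d=d,M=i["cam_to_world"]); rest(.46,.2,.25,115)
E
```

```text
t 1.8 pos [0.4637 0.1858 0.2419] F [-0.08  0.47 -0.65] w 1.002 jaw 116.57 j [ 0.14  0.02  1.79 -0.    1.33 -1.89]
shift [ 0.003  -0.0082  0.0143] rot [ 0.0001  0.0273 -0.0061]
```

View pics/w1.png

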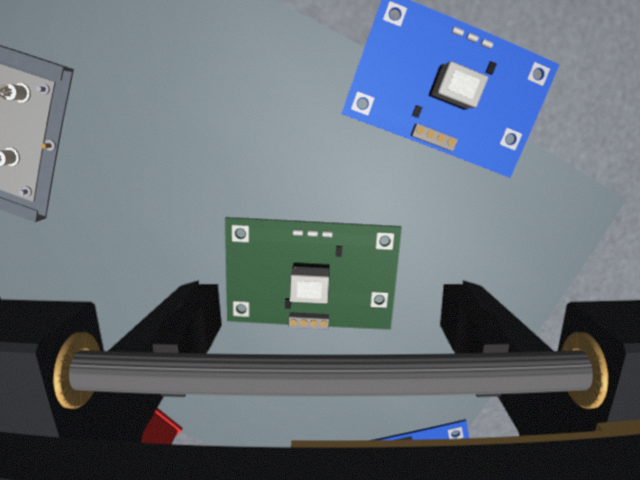

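Wrist view: the green board's hole pads are at (240,233), (385,241), (241,309) and (379,299), the relay at (310,290) and the terminal row at (308,323). I'll fit the board's pose from the pads.

```bash
cat >> h.py <<'E'
H=np.array([[-40,-70],[-40,70],[40,-70],[22,70]])/1000.
def fit(src,W):
    "rigid 2D: returns origin, yaw(deg), residuals mm"
    a=src.mean(0); b=W.mean(0); A=(src-a); B=W-b
    th=np.arctan2((A[:,0]*B[:,1]-A[:,1]*B[:,0]).sum(),(A*B).sum()); c,s=np.cos(th),np.sin(th); R=np.array([[c,-s],[s,c]])
    t=b-R@a; return t,np.degrees(th),(1000*(W-(src@R.T+t))).round(1)
def pads(p,seeds,r=14,thr=150,flt=lambda h:(h[...,1]<70)):
    hsv=cv2.cvtColor(p,cv2.COLOR_RGB2HSV); out=[]
    for u,v in seeds:
        w=hsv[v-r:v+r+1,u-r:u+r+1]; m=((w[...,2]>thr)&flt(w)).astype(np.uint8)
        cs,_=cv2.findContours(m,cv2.RETR_EXTERNAL,cv2.CHAIN_APPROX_NONE); c=max(cs,key=cv2.contourArea)
        out.append(np.array(cv2.minAreaRect(c)[0])+[u-r,v-r])
    return np.array(out)
E
python3 - <<'E'
from h import *
from g import rest
D=np.load("w1.npz"); i=env.camera_info("wrist")
uv=pads(D["p"],[(240,233),(385,241),(241,309),(379,299)]); print(uv.round(1))
W=onplane(i,uv,0.004)[:,:2]; t,y,r=fit(H,W); print(t,y,r.tolist())
T=np.load("top0.npz"); 
uvt=pads(T["p"],[(249,277),(239,253),(302,255),(288,226)][0:0] or [(301,255),(250,277),(288,226),(240,254)],r=6); print(uvt)
j=env.camera_info("top"); t2,y2,r2=fit(H,onplane(j,uvt,.004)[:,:2]); print(t2,y2,r2.tolist())
rest(t[0],t[1],0.10,90+y)
E
```

```text
[[240.  233. ]
 [384.5 240.5]
 [240.5 308.5]
 [378.5 299.5]]
[0.54142205 0.2023619 ] 23.366564552486135 [[-0.1, 0.0], [-0.3, 0.0], [0.2, -0.0], [0.2, -0.0]]
[[299.5        256.        ]
 [247.25000024 275.25      ]
 [286.         228.        ]
 [239.5        257.        ]]
[0.53793349 0.20774159] 21.802144592753137 [[-0.1, -2.1], [5.9, 1.9], [-1.2, 1.7], [-4.6, -1.6]]
t 1.8 pos [0.4637 0.1858 0.2419] F [-0.08  0.47 -0.65] w 1.002 jaw 116.57 j [ 0.14  0.02  1.79 -0.    1.33 -1.89]
shift [ 0.0778  0.1414 -0.02  ] rot [ 0.0002  0.0558 -0.0061]
```

Emit:
{"api": "drive_tool", "payload": {"increments": [[-1, 0.026, 0.03, -0.0065, 0, 0.056, -0.006], [-1, 0.026, 0.04, -0.0065, 0, 0, 0], [-1, 0.026, 0.04, -0.0065, 0, 0, 0], [-1, 0, 0.03, 0, 0, 0, 0], [-1, 0, 0, 0, 0, 0, 0]]}}

```text
time_s: 2.3
tool_pos: [0.5478, 0.2011, 0.0998]
ee_rot: [-0.694, 0.694, 0.139, -0.134]
contact_force: [-0.5, 0.5, -0.1]
width: 0.999
```

```bash
python3 g.py 0.5414 0.2024 0.018 113.37
```

```text
t 2.3 pos [0.5478 0.2011 0.0998] F [-0.48  0.53 -0.11] w 0.999 jaw 112.29 j [ 0.15  0.37  1.7  -0.    1.07 -1.81]
shift [-0.006   0.0818  0.0038] rot [ 0.0018 -0.0188  0.0069]
```

Emit:
{"api": "drive_tool", "payload": {"increments": [[-1, -0.006, 0.02, 0.0037, 0.002, -0.019, 0.007], [-1, 0, 0.03, 0, 0, 0, 0], [-1, 0, 0, 0, 0, 0, 0], [-1, 0, 0, 0, 0, 0, 0]]}}

```text
time_s: 2.7
tool_pos: [0.543, 0.203, 0.0538]
ee_rot: [-0.693, 0.693, 0.142, -0.14]
contact_force: [0.6, -0.7, 0.4]
width: 0.999
```

```bash
python3 g.py 0.5414 0.2024 0.018 113.37
```

```text
t 2.7 pos [0.543  0.203  0.0538] F [ 0.62 -0.74  0.42] w 0.999 jaw 113.01 j [ 0.15  0.43  1.72  0.    0.99 -1.82]
shift [-0.0018  0.0358  0.0001] rot [ 0.0008 -0.0063  0.0036]
```

Emit:
{"api": "drive_tool", "payload": {"increments": [[-1, -0.002, 0.02, 0, 0, -0.007, 0.004], [-1, 0, 0.014, 0, 0, 0, 0], [-1, 0, 0.003, 0, 0, 0, 0], [-1, 0, 0, 0, 0, 0, 0]]}}

```text
time_s: 3.1
tool_pos: [0.5465, 0.2033, 0.0241]
ee_rot: [-0.692, 0.693, 0.147, -0.139]
contact_force: [-0.4, 0.4, -0.2]
width: 0.998
```

```bash
python3 g.py 0.5414 0.2024 0.018 113.37
```

```text
t 3.1 pos [0.5465 0.2033 0.0241] F [-0.43  0.42 -0.18] w 0.998 jaw 113.28 j [ 0.15  0.48  1.72 -0.    0.93 -1.82]
shift [-0.0051  0.0061  0.0012] rot [ 0.0036 -0.0015  0.0107]
```

Emit:
{"api": "drive_tool", "payload": {"increments": [[-1, -0.005, 0.006, 0.001, 0.004, -0.001, 0.012], [-1, -0.001, 0.0005, 0, 0, 0, 0.002]]}}

```text
time_s: 3.3
tool_pos: [0.5415, 0.202, 0.019]
ee_rot: [-0.692, 0.693, 0.142, -0.144]
contact_force: [0.1, -0.4, -0.8]
width: 0.999
```

```bash
python3 g.py 0.5414 0.2024 0.018 113.37
```

```text
t 3.3 pos [0.5415 0.202  0.019 ] F [ 0.09 -0.39 -0.82] w 0.999 jaw 113.34 j [ 0.15  0.49  1.72 -0.    0.93 -1.83]
shift [0.0001 0.001  0.0004] rot [-0.0001 -0.0006 -0.0018]
```

Emit:
{"api": "drive_tool", "payload": {"increments": [[1, 0, 0.001, 0, 0, 0, 0], [1, 0, 0, 0, 0, 0, 0], [1, 0, 0, 0, 0, 0, 0], [1, 0, 0, 0, 0, 0, 0], [1, 0, 0, 0, 0, 0, 0], [1, 0, 0, 0, 0, 0, 0]]}}

```text
time_s: 3.9
tool_pos: [0.5421, 0.2021, 0.0189]
ee_rot: [-0.692, 0.693, 0.143, -0.143]
contact_force: [-0.3, -0.0, 0.2]
width: 0.483
```

```bash
python3 g.py 0.5414 0.2024 0.018 113.37
```

```text
t 3.9 pos [0.5421 0.2021 0.0189] F [-0.31 -0.03  0.22] w 0.483 jaw 113.32 j [ 0.15  0.49  1.72 -0.    0.93 -1.83]
shift [-0.0005  0.0009  0.0006] rot [ 0.0002 -0.0008 -0.0006]
```

Emit:
{"api": "drive_tool", "payload": {"increments": [[1, 0, 0, 0, 0, 0, 0], [1, 0, 0, 0, 0, 0, 0], [1, 0, 0, 0, 0, 0, 0]]}}

```text
time_s: 4.2
tool_pos: [0.542, 0.2021, 0.0189]
ee_rot: [-0.692, 0.693, 0.143, -0.143]
contact_force: [-0.5, -0.4, 0.2]
width: 0.401
```

Emit:
{"api": "drive_tool", "payload": {"increments": [[1, 0, -0.01, 0, 0, 0, 0], [1, 0, -0.03, 0, 0, 0, 0], [1, 0, -0.04, 0, 0, 0, 0], [1, 0, -0.04, 0, 0, 0, 0], [1, 0, -0.04, 0, 0, 0, 0]]}}

```text
time_s: 4.7
tool_pos: [0.5353, 0.2009, 0.1764]
ee_rot: [0.693, -0.692, -0.135, 0.15]
contact_force: [1.3, 0.2, -3.1]
width: 0.399
```

```bash
python3 g.py 0.46 -0.175 0.17 96.5
```

```text
t 4.7 pos [0.5353 0.2009 0.1764] F [ 1.29  0.15 -3.09] w 0.399 jaw 113.3 j [ 0.15  0.26  1.66 -0.    1.24 -1.83]
shift [-0.2177  0.0093 -0.3155] rot [-0.0019  0.2933 -0.0209]
```

Gripped (the 36 mm width matches) and lifted. Next I'll go to a view over the pan from its far side, where the held board does not hide the posts.

```bash
python3 g.py 0.63 -0.175 0.25 96.5
```

```text
t 4.7 pos [0.5353 0.2009 0.1764] F [ 1.29  0.15 -3.09] w 0.399 jaw 113.3 j [ 0.15  0.26  1.66 -0.    1.24 -1.83]
shift [-0.0632 -0.0742 -0.3823] rot [-0.0019  0.2933 -0.0209]
```

Emit:
{"api": "drive_tool", "payload": {"increments": [[1, 0, -0.025, 0, 0, 0.1, -0.02], [1, 0, -0.025, 0, 0, 0.1, 0], [1, 0, -0.02, 0, 0, 0.09, 0], [1, 0, 0, 0, 0, 0, 0]]}}

```text
time_s: 5.1
tool_pos: [0.5373, 0.2012, 0.258]
ee_rot: [0.708, -0.704, -0.041, 0.034]
contact_force: [0.4, -0.2, -2.8]
width: 0.401
```

```bash
python3 g.py 0.63 -0.175 0.25 96.5
```

```text
t 5.1 pos [0.5373 0.2012 0.258 ] F [ 0.37 -0.23 -2.83] w 0.401 jaw 96.11 j [ 0.15  0.16  1.61  0.    1.36 -1.53]
shift [ 0.052   0.0069 -0.3839] rot [-0.0041 -0.0068  0.0104]
```

Emit:
{"api": "drive_tool", "payload": {"increments": [[1, 0.006, 0, -0.02, 0, 0, 0], [1, 0.006, 0, -0.045, 0, 0, 0], [1, 0.006, 0, -0.045, 0, 0, 0], [1, 0.006, 0, -0.045, 0, 0, 0], [1, 0.006, 0, -0.045, 0, 0, 0], [1, 0.006, 0, -0.045, 0, 0, 0], [1, 0.006, 0, -0.045, 0, 0, 0], [1, 0.006, 0, -0.045, 0, 0, 0], [1, 0.004, 0, -0.035, 0, 0, 0], [1, 0, 0, -0.014, 0, 0, 0], [1, 0, 0, 0, 0, 0, 0]]}}

```text
time_s: 6.2
tool_pos: [0.6297, -0.1851, 0.2389]
ee_rot: [0.71, -0.7, -0.046, 0.053]
contact_force: [-0.8, -0.5, -1.4]
width: 0.399
```

```bash
python3 - <<'E'
from h import *
from g import rest
rest(.54,-.175,.12,96.5)
i=env.camera_info("wrist"); p,d=env.camera("wrist"); save("w2.png",p); np.savez("w2.npz",p=p,d=d,M=i["cam_to_world"])
E
```

```text
t 6.2 pos [ 0.6297 -0.1851  0.2389] F [-0.82 -0.54 -1.39] w 0.399 jaw 98.02 j [-0.47  0.37  1.38  0.01  1.4  -2.18]
shift [-0.0863  0.12    0.0208] rot [-0.0143  0.0266 -0.0092]
```

View pics/w2.png

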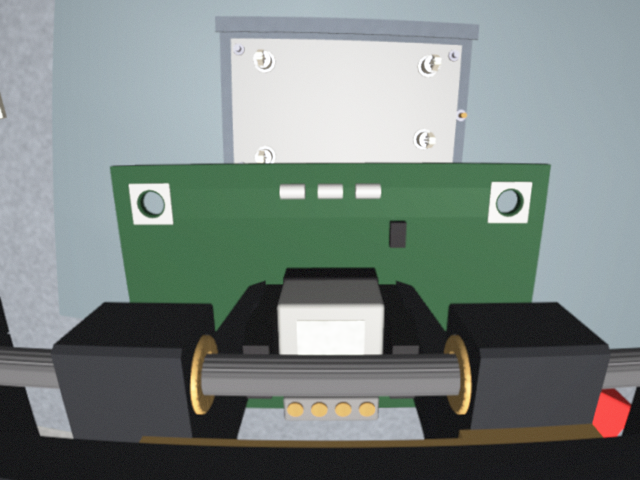

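View: pan behind the board, posts at about (264,60), (430,64), (265,156) and (425,139). The held board's two -x hole pads are at (151,204) and (510,202). I'll use depth for post height and rays for position.

```bash
python3 - <<'E'
from h import *
D=np.load("w2.npz"); i=env.camera_info("wrist"); print(np.abs(i["cam_to_world"]-D["M"]).max()); i["cam_to_world"]=D["M"]
P=cloud(i,D["d"]); p=D["p"]
print("plate z",np.median(P[80:130,290:400,2]), "floor",np.median(P[100:140,80:180,2]))
for u,v in [(264,60),(430,64),(265,154),(425,139)]:
    w=P[v-14:v+13,u-14:u+15].reshape(-1,3); z=w[:,2]
    top=w[z>np.percentile(z,99)]; print("z hi",np.sort(z)[-6:].round(4), "tip xy",top.mean(0).round(4), "hist",np.histogram(z,np.arange(0,.055,.003))[0])
uv=pads(p,[(151,204),(510,202)],r=28); print(uv)
bz=P[[205,205],[180,485],2]; print("board z",bz, P[[255],[200],2]); 
c=cv2.vconcat([cv2.hconcat([cv2.resize(p[v-18:v+18,u-18:u+18],(288,288),interpolation=cv2.INTER_CUBIC) for u,v in r]) for r in ([(264,60),(430,64)],[(265,154),(425,139)])])
save("posts.png",c)
E
```

```text
0.0010779925116389533
plate z 0.00941132198562844 floor 0.000880847442643079
z hi [0.0441 0.0443 0.0443 0.0444 0.0444 0.3779] tip xy [ 0.5224 -0.2474  0.0859] hist [  0   0 108 327  68   8  12  12  34  74   8  24  28  28  51   0   0   0]
z hi [0.0444 0.0448 0.3779 0.3779 0.3779 0.3779] tip xy [ 0.531  -0.1566  0.2112] hist [  0   0 114 311  54  14  17  19  40  68  10  27  28  37  40   0   0   0]
z hi [0.2261 0.2263 0.3779 0.3779 0.3779 0.3779] tip xy [ 0.5698 -0.2066  0.302 ] hist [  0   0 112 288  51   9   8   5  37  51   8  17  16  19  42   0   0   0]
z hi [0.0441 0.0445 0.0447 0.0447 0.3779 0.3779] tip xy [ 0.561  -0.1316  0.1277] hist [  0   0 133 317  59  13  14  11  49  54   8  26  27  26  44   0   0   0]
[[150.  203.5]
 [509.5 202.5]]
board z [0.22375797 0.22683018] [0.22433207]
```

View pics/posts.png

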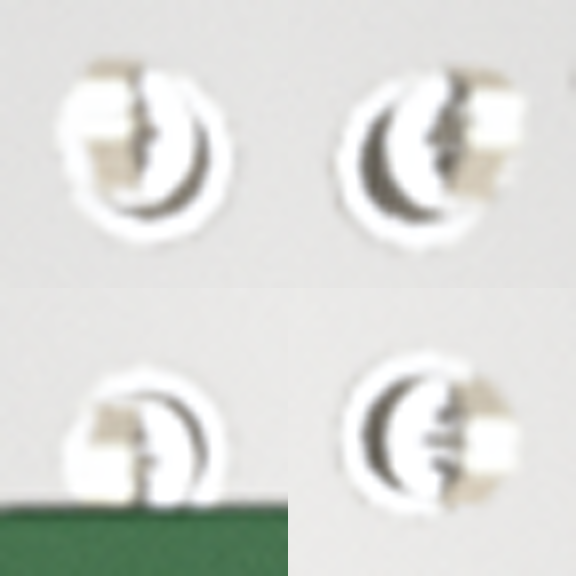

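Crops show each standoff's pillar ring and bright tip face clearly, all leaning outward in perspective only.

```bash
cat > tgt.py <<'E'
from h import *
from scipy.spatial.transform import Rotation as Ro
D=np.load("w2.npz"); i=env.camera_info("wrist"); i["cam_to_world"]=D["M"]; P=cloud(i,D["d"])
tips=[];seats=[]
for u,v in [(264,60),(430,64),(265,154),(425,139)]:
    w=P[v-14:v+13,u-14:u+15].reshape(-1,3); z=w[:,2]
    t=w[(z>.0425)&(z<.05)]; s=w[(z>.0255)&(z<.031)]
    tips.append((t[:,:2].min(0)+t[:,:2].max(0))/2); seats.append(np.r_[(s[:,:2].min(0)+s[:,:2].max(0))/2,np.median(s[:,2])])
    print(len(t),t.mean(0).round(4),tips[-1].round(4),"seat",len(s),seats[-1].round(4),np.ptp(s[:,:2],axis=0).round(4))
tm=np.array(tips); print("tips",fit(H,tm)); print("seats",fit(H,np.array(seats)[:,:2]))
uv=pads(D["p"],[(151,204),(510,202)],r=28)
for bz in (.224,.226): W=onplane(i,uv,bz)[:,:2]; print("board",fit(H[:2],W))
E
python3 tgt.py
```

```text
43 [ 0.5164 -0.2551  0.0433] [ 0.5163 -0.2552] seat 108 [ 0.5163 -0.2548  0.0275] [0.0129 0.014 ]
32 [ 0.4999 -0.1161  0.0434] [ 0.5001 -0.1164] seat 104 [ 0.5009 -0.1159  0.0275] [0.0129 0.0131]
32 [ 0.5959 -0.2457  0.0435] [ 0.5959 -0.2457] seat 83 [ 0.5942 -0.2456  0.0273] [0.0107 0.0134]
36 [ 0.5608 -0.1089  0.0434] [ 0.5611 -0.1087] seat 95 [ 0.561  -0.1084  0.0272] [0.0137 0.0141]
tips (array([ 0.54779877, -0.1809518 ]), np.float64(6.823187824476261), array([[-0.1,  0. ],
       [ 0.3, -0.2],
       [ 0.1,  0. ],
       [-0.3,  0.1]]))
seats (array([ 0.54759101, -0.18069354]), np.float64(6.4337472615055535), array([[ 0.6, -0.1],
       [ 0.9, -0.3],
       [-0.9,  0.2],
       [-0.6,  0.2]]))
board (array([ 0.62946535, -0.18504313]), np.float64(7.991632916183949), array([[ 0.1, -0.6],
       [-0.1,  0.6]]))
board (array([ 0.6290904, -0.1851281]), np.float64(7.9916329161839155), array([[-0. ,  0.3],
       [ 0. , -0.3]]))
```

```bash
python3 g.py 0.5478 -0.181 0.12 96.8
```

```text
t 6.25 pos [ 0.6295 -0.1839  0.2387] F [ 0.05 -1.03 -2.94] w 0.4 jaw 98.06 j [-0.47  0.37  1.38  0.01  1.4  -2.18]
shift [-0.0793  0.1197  0.0125] rot [-0.015   0.022  -0.0097]
```

Emit:
{"api": "drive_tool", "payload": {"increments": [[1, -0.02, 0.01, 0.003, -0.015, 0.022, -0.01], [1, -0.03, 0.03, 0.005, 0, 0, 0], [1, -0.03, 0.04, 0.004, 0, 0, 0], [1, 0, 0.025, 0, 0, 0, 0], [1, 0, 0.005, 0, 0, 0, 0]]}}

```text
time_s: 6.75
tool_pos: [0.5447, -0.1711, 0.1254]
ee_rot: [0.707, -0.705, -0.047, 0.046]
contact_force: [-0.3, 0.4, -2.1]
width: 0.402
```

```bash
python3 g.py 0.5478 -0.181 0.075 96.8
```

```text
t 6.75 pos [ 0.5447 -0.1711  0.1254] F [-0.34  0.42 -2.08] w 0.402 jaw 97.51 j [-0.51  0.31  1.71  0.    1.12 -2.22]
shift [ 0.0017  0.0503 -0.0104] rot [-0.0029  0.0124  0.0015]
```

Emit:
{"api": "drive_tool", "payload": {"increments": [[1, 0.001, 0.015, -0.01, -0.003, 0.012, 0.001], [1, 0.001, 0.02, 0, 0, 0, 0.001], [1, 0, 0.01, 0, 0, 0, 0.001], [1, 0, 0, 0, 0, 0, 0]]}}

```text
time_s: 7.15
tool_pos: [0.5502, -0.1756, 0.0818]
ee_rot: [-0.706, 0.706, 0.045, -0.045]
contact_force: [-0.3, -0.0, -2.6]
width: 0.401
```

```bash
python3 g.py 0.5478 -0.181 0.075 96.8
```

```text
t 7.15 pos [ 0.5502 -0.1756  0.0818] F [-0.28 -0.04 -2.63] w 0.401 jaw 97.3 j [-0.51  0.39  1.72  0.    1.04 -2.21]
shift [-0.003   0.0068 -0.0051] rot [0.0002 0.0088 0.0004]
```

Emit:
{"api": "drive_tool", "payload": {"increments": [[1, -0.003, 0.006, -0.005, 0, 0.009, 0], [1, 0, 0.002, -0.001, 0, 0, 0], [1, 0, 0, 0, 0, 0, 0]]}}

```text
time_s: 7.45
tool_pos: [0.5499, -0.1822, 0.0762]
ee_rot: [-0.705, 0.707, 0.044, -0.041]
contact_force: [-0.2, -0.3, -2.3]
width: 0.402
```

```bash
python3 - <<'E'
from h import *
from g import rest
rest(.5478,-.181,.07,96.8)
i=env.camera_info("wrist"); p,d=env.camera("wrist"); save("w3.png",p); np.savez("w3.npz",p=p,d=d,M=i["cam_to_world"])
p,d=env.camera("scene"); save("s3.png",p)
E
```

```text
t 7.45 pos [ 0.5499 -0.1822  0.0762] F [-0.23 -0.33 -2.27] w 0.402 jaw 96.87 j [-0.52  0.4   1.72  0.    1.03 -2.22]
shift [-0.002   0.0062  0.0014] rot [0.0025 0.0012 0.0039]
```

View pics/w3.png

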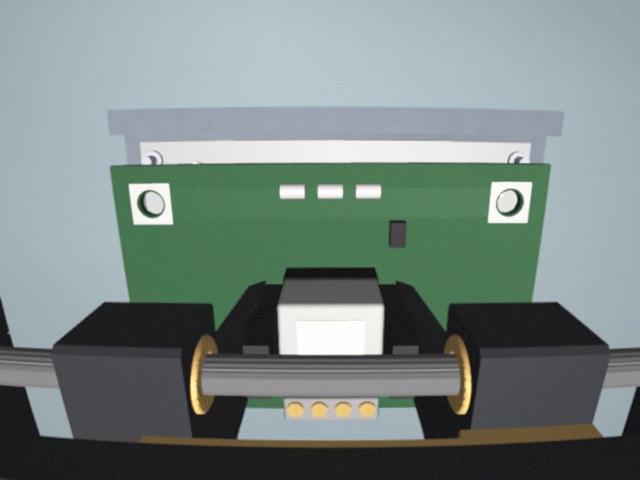

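The board is square over the pan, and pan floor shows through holes 0 (151,204) and 1 (510,203). I'll centre, then descend.

Emit:
{"api": "drive_tool", "payload": {"increments": [[1, -0.0025, 0.002, 0.0014, 0.002, 0.001, 0.004], [1, 0, 0.002, 0, 0, 0, 0.001]]}}

```text
time_s: 7.75
tool_pos: [0.5475, -0.1814, 0.073]
ee_rot: [-0.705, 0.706, 0.042, -0.042]
contact_force: [-0.4, 0.5, -3.1]
width: 0.401
```

```bash
python3 g.py 0.5478 -0.181 0.06 96.8
```

```text
t 7.75 pos [ 0.5475 -0.1814  0.073 ] F [-0.42  0.51 -3.12] w 0.401 jaw 96.79 j [-0.52  0.4   1.72 -0.    1.02 -2.21]
shift [0.0003 0.013  0.0004] rot [ 0.0013 -0.0001 -0.0002]
```

Emit:
{"api": "drive_tool", "payload": {"increments": [[1, 0, 0.004, 0, 0.001, 0, 0], [1, 0, 0.004, 0, 0, 0, 0.001], [1, -0.0005, 0.003, 0, 0, 0, 0.001]]}}

```text
time_s: 8.05
tool_pos: [0.5471, -0.1815, 0.0614]
ee_rot: [-0.706, 0.706, 0.041, -0.043]
contact_force: [-0.0, -0.1, -2.0]
width: 0.398
```

```bash
python3 g.py 0.5478 -0.181 0.056 96.8
```

```text
t 8.05 pos [ 0.5471 -0.1815  0.0614] F [-0.02 -0.1  -1.98] w 0.398 jaw 96.79 j [-0.53  0.42  1.72 -0.    1.   -2.21]
shift [0.0007 0.0054 0.0005] rot [ 0.0006 -0.0002 -0.0018]
```

Emit:
{"api": "drive_tool", "payload": {"increments": [[1, 0.0007, 0.002, 0.0004, 0, 0, -0.001], [1, 0, 0.002, 0, 0, 0, 0]]}}

```text
time_s: 8.25
tool_pos: [0.5476, -0.1809, 0.0565]
ee_rot: [-0.706, 0.706, 0.041, -0.042]
contact_force: [2.2, 0.4, -1.3]
width: 0.403
```

Emit:
{"api": "drive_tool", "payload": {"increments": [[1, 0, 0.0015, 0, 0, 0, 0]]}}

```text
time_s: 8.35
tool_pos: [0.5481, -0.1809, 0.0551]
ee_rot: [-0.706, 0.706, 0.042, -0.042]
contact_force: [-0.3, 0.7, 1.4]
width: 0.398
```

Emit:
{"api": "drive_tool", "payload": {"increments": [[1, 0, 0.0015, 0, 0, 0, 0]]}}

```text
time_s: 8.45
tool_pos: [0.5484, -0.1811, 0.0541]
ee_rot: [-0.706, 0.706, 0.042, -0.042]
contact_force: [-2.3, 1.5, 5.2]
width: 0.404
```

Contact on the heads came at the expected height. Letting go.

Emit:
{"api": "drive_tool", "payload": {"increments": [[1, 0, -0.0005, 0, 0, 0, 0], [-1, 0, 0, 0, 0, 0, 0], [-1, 0, 0, 0, 0, 0, 0], [-1, 0, 0, 0, 0, 0, 0], [-1, 0, 0, 0, 0, 0, 0], [-1, 0, 0, 0, 0, 0, 0]]}}

```text
time_s: 9.05
tool_pos: [0.5491, -0.1818, 0.0555]
ee_rot: [-0.705, 0.707, 0.042, -0.041]
contact_force: [0.4, -0.4, -0.4]
width: 0.832
```

```bash
python3 g.py 0.5478 -0.181 0.15 96.8
```

```text
t 9.05 pos [ 0.5491 -0.1818  0.0555] F [ 0.45 -0.43 -0.37] w 0.832 jaw 96.79 j [-0.52  0.43  1.72 -0.    0.99 -2.21]
shift [-0.001  -0.0945  0.0007] rot [ 0.0023 -0.0003  0.0015]
```

Emit:
{"api": "drive_tool", "payload": {"increments": [[-1, 0, 0, 0, 0, 0, 0], [-1, 0, 0, 0, 0, 0, 0], [-1, -0.03, -0.02, 0, 0, 0, 0], [-1, -0.045, -0.045, 0, 0, 0, 0], [-1, 0, -0.045, 0, 0, 0, 0], [-1, 0, 0, 0, 0, 0, 0]]}}

```text
time_s: 9.65
tool_pos: [0.4793, -0.1886, 0.1569]
ee_rot: [0.706, -0.705, -0.041, 0.043]
contact_force: [0.5, -0.2, 0.7]
width: 1.0
```

```bash
cat > look.py <<'E'
import sys
from h import *
from g import rest
n=sys.argv[1]
rest(.5478,-.181,.056,96.8)
i=env.camera_info("wrist"); p,d=env.camera("wrist"); save("w%s.png"%n,p); np.savez("w%s.npz"%n,p=p,d=d,M=i["cam_to_world"])
P=cloud(i,d); h=cv2.cvtColor(p,cv2.COLOR_RGB2HSV); m=(cv2.inRange(h,(45,90,20),(80,255,255))>0)&(P[...,2]>.01)&(P[...,2]<.06)
m=cv2.erode(m.astype(np.uint8),np.ones((5,5)))>0
w=P[m]; A=np.c_[w[:,:2]-[.5478,-.181],np.ones(len(w))]; c=np.linalg.lstsq(A,w[:,2],rcond=None)[0]; print("board top plane slopes,z",c.round(4),len(w))
print("floor",np.median(P[(P[...,2]<.006)&(P[...,2]>-.006)],axis=0))
s,_=env.camera("scene"); save("s%s.png"%n,s)
a=cv2.resize(p,(400,300)); b=cv2.resize(s[190:290,130:280],(400,300),interpolation=cv2.INTER_CUBIC); save("v%s.png"%n,cv2.hconcat([a,b]))
E
python3 look.py 4
```

```text
t 9.65 pos [ 0.4793 -0.1886  0.1569] F [ 0.54 -0.22  0.75] w 1.0 jaw 96.83 j [-0.61  0.15  1.83 -0.    1.16 -2.29]
shift [ 0.0693  0.1006 -0.0008] rot [-0.0019  0.0005 -0.0037]
board top plane slopes,z [-0.0046 -0.001   0.04  ] 7788
floor [ 0.42601671 -0.20472601  0.00089289]
```

View pics/w4.png

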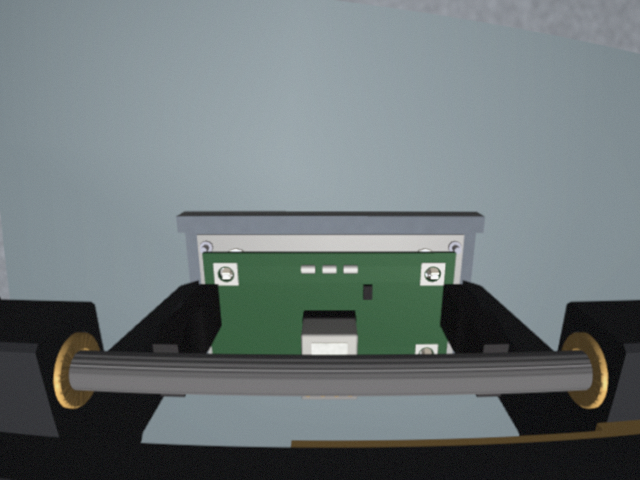

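Wrist view: standoff tips show through holes 0 (226,273), 1 (432,273) and 3 (427,352), and the plane fit says the board is level with its top at z≈0.039. The board lies on the heads. Next I'll press with the wide-open fingers astride the relay, one fingertip at each end of the board at the suggested points.

```bash
python3 g.py 0.5433 -0.1815 0.065 101.5
```

```text
t 9.75 pos [ 0.4769 -0.1867  0.152 ] F [ 0.1  -0.06 -0.15] w 0.996 jaw 96.85 j [-0.6   0.16  1.84 -0.    1.16 -2.29]
shift [ 0.0674  0.0863 -0.0034] rot [-0.0078 -0.0812 -0.0097]
```

Emit:
{"api": "drive_tool", "payload": {"increments": [[-1, 0.03, 0, 0.003, -0.008, -0.081, -0.01], [-1, 0.036, 0.01, -0.003, 0, 0, 0], [-1, 0, 0.03, 0, 0, 0, 0], [-1, 0, 0.02, 0, 0, 0, 0], [-1, 0, 0, 0, 0, 0, 0]]}}

```text
time_s: 10.25
tool_pos: [0.5434, -0.1737, 0.0839]
ee_rot: [0.705, -0.702, -0.071, 0.073]
contact_force: [0.0, 0.7, -0.3]
width: 1.0
```

```bash
python3 g.py 0.5433 -0.1815 0.06 101.5
```

```text
t 10.25 pos [ 0.5434 -0.1737  0.0839] F [ 0.04  0.7  -0.3 ] w 1.0 jaw 101.7 j [-0.52  0.37  1.73  0.    1.04 -2.29]
shift [-0.0016  0.0238 -0.0077] rot [-0.0035  0.0035 -0.0035]
```

Emit:
{"api": "drive_tool", "payload": {"increments": [[-1, -0.0015, 0.008, -0.008, -0.0035, 0.0035, -0.0035], [-1, 0, 0.01, 0, 0, 0, 0.001], [-1, 0, 0, 0, 0, 0, 0]]}}

```text
time_s: 10.55
tool_pos: [0.5428, -0.182, 0.0635]
ee_rot: [0.704, -0.703, -0.07, 0.072]
contact_force: [-0.8, -0.2, -0.3]
width: 1.001
```

```bash
python3 g.py 0.5433 -0.1815 0.05 101.5
```

```text
t 10.55 pos [ 0.5428 -0.182   0.0635] F [-0.8  -0.22 -0.31] w 1.001 jaw 101.5 j [-0.53  0.41  1.73 -0.    1.01 -2.3 ]
shift [0.0007 0.0135 0.0004] rot [-0.0015  0.0001 -0.003 ]
```

Emit:
{"api": "drive_tool", "payload": {"increments": [[-1, 0.0007, 0.005, 0.0004, -0.0015, 0, -0.003], [-1, 0, 0.004, 0, 0, 0, 0], [-1, 0, 0.003, 0, 0, 0, 0]]}}

```text
time_s: 10.85
tool_pos: [0.5443, -0.1824, 0.0524]
ee_rot: [-0.703, 0.704, 0.072, -0.07]
contact_force: [-0.0, 0.4, -0.1]
width: 1.0
```

```bash
python3 g.py 0.5433 -0.1815 0.047 101.5
```

```text
t 10.85 pos [ 0.5443 -0.1824  0.0524] F [-0.05  0.37 -0.13] w 1.0 jaw 101.45 j [-0.53  0.42  1.74  0.    0.98 -2.3 ]
shift [-0.0008  0.0053  0.0011] rot [ 0.0023 -0.0008  0.0027]
```

Emit:
{"api": "drive_tool", "payload": {"increments": [[-1, -0.0008, 0.002, 0.001, 0.002, -0.001, 0.002], [-1, 0, 0.002, 0, 0, 0, 0]]}}

```text
time_s: 11.05
tool_pos: [0.5435, -0.1816, 0.0485]
ee_rot: [-0.703, 0.704, 0.071, -0.071]
contact_force: [0.3, -0.2, -0.9]
width: 0.999
```

Emit:
{"api": "drive_tool", "payload": {"increments": [[-1, 0, 0.001, 0, 0, 0, 0], [-1, 0, 0.001, 0, 0, 0, 0]]}}

```text
time_s: 11.25
tool_pos: [0.5439, -0.1818, 0.0474]
ee_rot: [-0.703, 0.704, 0.072, -0.07]
contact_force: [-2.9, 1.8, 6.9]
width: 1.003
```

```bash
python3 g.py 0.5433 -0.1815 0.045 101.5
```

```text
t 11.25 pos [ 0.5439 -0.1818  0.0474] F [-2.89  1.8   6.9 ] w 1.003 jaw 101.53 j [-0.53  0.43  1.74  0.    0.97 -2.3 ]
shift [-0.0005  0.0024  0.0004] rot [0.0011 0.0005 0.0015]
```

Emit:
{"api": "drive_tool", "payload": {"increments": [[-1, -0.0003, 0.001, 0, 0, 0, 0.001], [-1, 0, 0.001, 0, 0, 0, 0]]}}

```text
time_s: 11.45
tool_pos: [0.544, -0.1819, 0.047]
ee_rot: [-0.703, 0.704, 0.071, -0.071]
contact_force: [-3.0, 0.9, 8.2]
width: 1.0
```

Emit:
{"api": "drive_tool", "payload": {"increments": [[-1, 0, 0.0015, 0, 0, 0, 0]]}}

```text
time_s: 11.55
tool_pos: [0.5441, -0.182, 0.0466]
ee_rot: [-0.703, 0.704, 0.071, -0.071]
contact_force: [-3.8, 1.7, 10.4]
width: 0.999
```

```bash
python3 g.py 0.5433 -0.1815 0.045 101.5
```

```text
t 11.55 pos [ 0.5441 -0.182   0.0466] F [-3.76  1.67 10.37] w 0.999 jaw 101.54 j [-0.53  0.43  1.74 -0.    0.97 -2.3 ]
shift [-0.0007  0.0016  0.0007] rot [0.0017 0.0008 0.0007]
```

Emit:
{"api": "drive_tool", "payload": {"increments": [[-1, -0.0006, 0.002, 0, 0.001, 0, 0]]}}

```text
time_s: 11.65
tool_pos: [0.5439, -0.1823, 0.0459]
ee_rot: [-0.703, 0.704, 0.072, -0.071]
contact_force: [-3.1, 3.4, 13.5]
width: 0.999
```

Emit:
{"api": "drive_tool", "payload": {"increments": [[-1, -0.0004, 0.0025, 0, 0, 0, 0]]}}

```text
time_s: 11.75
tool_pos: [0.5442, -0.1824, 0.0453]
ee_rot: [-0.703, 0.704, 0.072, -0.07]
contact_force: [-5.6, 4.3, 20.8]
width: 1.002
```

Emit:
{"api": "drive_tool", "payload": {"increments": [[-1, -0.0004, 0.0025, 0, 0, 0, 0]]}}

```text
time_s: 11.85
tool_pos: [0.5442, -0.1823, 0.0449]
ee_rot: [-0.703, 0.704, 0.072, -0.07]
contact_force: [-5.4, 5.0, 12.6]
width: 1.0
```

```bash
python3 g.py 0.5433 -0.1815 0.045 101.5; python3 -c "
from bench import env;print(env.read_state()['torque'])"
```

```text
t 11.85 pos [ 0.5442 -0.1823  0.0449] F [-5.44  4.99 12.58] w 1.0 jaw 101.56 j [-0.53  0.44  1.74  0.    0.97 -2.3 ]
shift [-0.0007 -0.0001  0.001 ] rot [0.0013 0.001  0.0024]
[ 0.6588581   0.98037373 -0.09435029]
```

Emit:
{"api": "drive_tool", "payload": {"increments": [[-1, -0.0006, 0.002, 0.0006, 0.001, 0, 0.002]]}}

```text
time_s: 11.95
tool_pos: [0.5441, -0.1822, 0.0443]
ee_rot: [-0.703, 0.704, 0.072, -0.071]
contact_force: [-2.4, -0.7, 6.9]
width: 1.0
```

Emit:
{"api": "drive_tool", "payload": {"increments": [[-1, -0.0004, 0.002, 0, 0, 0, 0]]}}

```text
time_s: 12.05
tool_pos: [0.5441, -0.1822, 0.0436]
ee_rot: [-0.703, 0.704, 0.072, -0.071]
contact_force: [-3.2, 3.6, 10.3]
width: 1.0
```

Emit:
{"api": "drive_tool", "payload": {"increments": [[-1, -0.0004, 0.002, 0, 0, 0, 0]]}}

```text
time_s: 12.15
tool_pos: [0.5441, -0.1822, 0.0425]
ee_rot: [-0.703, 0.704, 0.072, -0.07]
contact_force: [-1.0, 1.3, 6.3]
width: 1.003
```

```bash
python3 g.py 0.5433 -0.1815 0.045 101.5; python3 -c "
from bench import env;print(env.read_state()['torque'])"
```

```text
t 12.15 pos [ 0.5441 -0.1822  0.0425] F [-0.95  1.32  6.3 ] w 1.003 jaw 101.6 j [-0.53  0.44  1.74  0.    0.96 -2.3 ]
shift [-0.0006 -0.0025  0.0009] rot [0.0021 0.0017 0.0026]
[ 0.23916283  0.34156502 -0.10726191]
```

Emit:
{"api": "drive_tool", "payload": {"increments": [[-1, -0.0005, 0.002, 0.0006, 0.002, 0, 0.002]]}}

```text
time_s: 12.25
tool_pos: [0.5441, -0.1821, 0.0414]
ee_rot: [-0.703, 0.704, 0.072, -0.071]
contact_force: [-1.1, -0.4, 6.3]
width: 1.002
```

Emit:
{"api": "drive_tool", "payload": {"increments": [[-1, -0.0003, 0.002, 0, 0, 0, 0]]}}

```text
time_s: 12.35
tool_pos: [0.5441, -0.1823, 0.04]
ee_rot: [-0.703, 0.704, 0.072, -0.071]
contact_force: [-0.6, 0.7, 0.1]
width: 0.998
```

Emit:
{"api": "drive_tool", "payload": {"increments": [[-1, -0.0003, 0.0018, 0, 0, 0, 0]]}}

```text
time_s: 12.45
tool_pos: [0.5443, -0.1825, 0.0393]
ee_rot: [-0.703, 0.704, 0.073, -0.071]
contact_force: [-5.0, 2.1, 20.1]
width: 0.999
```

Emit:
{"api": "drive_tool", "payload": {"increments": [[-1, -0.0003, 0.0018, 0, 0, 0, 0]]}}

```text
time_s: 12.55
tool_pos: [0.5443, -0.1825, 0.0393]
ee_rot: [-0.703, 0.704, 0.073, -0.071]
contact_force: [-9.1, 3.2, 23.9]
width: 1.0
```

```bash
python3 g.py 0.5433 -0.1815 0.04 101.5; python3 -c "
from bench import env;print(env.read_state()['torque'])"
```

```text
t 12.55 pos [ 0.5443 -0.1825  0.0393] F [-9.12  3.16 23.93] w 1.0 jaw 101.62 j [-0.53  0.45  1.74  0.    0.96 -2.3 ]
shift [-0.0008 -0.0007  0.0011] rot [0.0014 0.0021 0.0026]
[1.39915331 1.47544874 0.05393944]
```

Hard stop at 9 mm of travel, after the force dropped to zero just before it. I'll back off and look.

Emit:
{"api": "drive_tool", "payload": {"increments": [[-1, 0, -0.01, 0, 0, 0, 0], [-1, 0, -0.03, 0, 0, 0, 0], [-1, -0.03, -0.045, 0, 0, 0, 0], [-1, -0.045, -0.045, 0, 0, 0, 0], [-1, 0, -0.045, 0, 0, 0, 0], [-1, 0, -0.02, 0, 0, 0, 0]]}}

```text
time_s: 13.15
tool_pos: [0.4768, -0.1944, 0.2242]
ee_rot: [0.705, -0.702, -0.07, 0.073]
contact_force: [1.5, -1.1, -0.4]
width: 1.003
```

```bash
python3 look.py 5
```

```text
t 13.15 pos [ 0.4768 -0.1944  0.2242] F [ 1.46 -1.07 -0.38] w 1.003 jaw 101.67 j [-0.62  0.07  1.78 -0.    1.3  -2.39]
shift [ 0.0729  0.168  -0.0019] rot [-0.0036  0.0849 -0.0037]
board top plane slopes,z [-0.003   0.0009  0.0315] 1554
floor [ 0.43066146 -0.21272348  0.00081735]
```

View pics/w5.png

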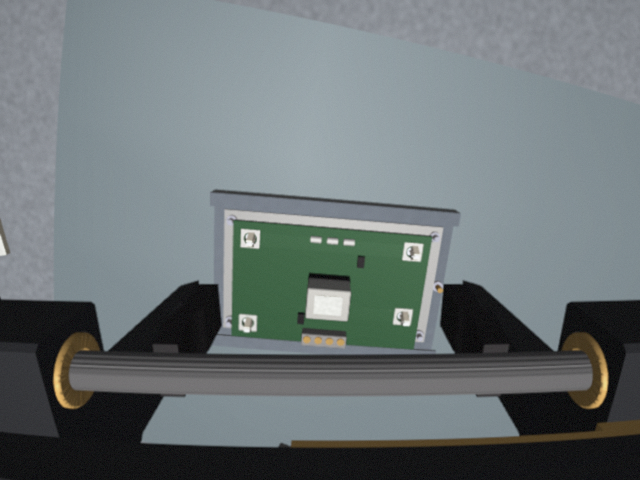

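View pics/v5.png

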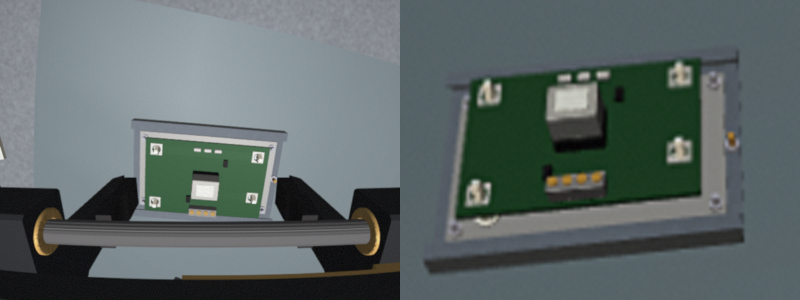

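The picture shows heads standing proud in all four holes at (250,239), (412,252), (248,323) and (402,317), with the board level. I'll do one per-corner height check before handing in.

```bash
python3 - <<'E'
from h import *
D=np.load("w5.npz"); i=env.camera_info("wrist"); i["cam_to_world"]=D["M"]; P=cloud(i,D["d"])
for u,v in [(250,239),(412,252),(248,323),(402,317)]:
    z=P[v-14:v+15,u-14:u+15,2]; z=z[(z>.025)&(z<.06)]; print("corner z",np.median(z[(z<.036)]).round(4),"tip",np.sort(z)[-5].round(4))
E
```

```text
corner z 0.0314 tip 0.0437
corner z 0.0314 tip 0.0436
corner z 0.0313 tip 0.0437
corner z 0.0314 tip 0.0437
```

```bash
python3 -c "
from bench import env
print(env.finish_job())"
```

```text
the job is handed in; nothing more can be done
None
```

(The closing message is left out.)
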